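# Proof-pull a tack-welded lug

### The job

On the welding table stand two pull testers. On the one that has a welded disc clamped in its jaw, draw the upright grip out against the spring until it stands level with the pointer on the scale bar, without pulling it well past the pointer, and hold it there for about two seconds. Then ease the grip back home without letting it snap, let go, and leave the empty tester alone.

Things in the scene. Friction and masses are not known exactly. Their poses are not given: they have to be found in the camera images.
- grip (a point): Centre, 83 mm above the table, of the loaded tester's black grip (upright cylinder, 24 mm diameter, 53 to 110 mm above the table; pinch it from above at any yaw). The rest of the testers is lower than 60 mm. Axes: z up; x along the gauge, from the grip to the tube and the jaw with the disc. The grip slides out along -x, roughly towards the robot; the tester is bolted down, yaw -0.3 to 0.3.
- pull (a joint): How far the loaded tester's grip is drawn out, in m: 0 fully home (where the spring holds it), up to 0.105. The spring pulls back with 2 N at home, rising by 1 N per 10 mm, plus about 0.4 N friction.
- mark (a point): Tip of the small steel pointer fixed on the aluminium scale bar beside the loaded tester's rod; axes as grip. The tip is 38 mm above the table, 21 mm to the +y side of the line on which the grip's centre slides. The grip is level with it when the grip's axis and the tip are at the same place along x, which is 40 to 72 mm out from home.
- spare_grip (a point): Centre of the grip of the second, empty tester (same size and build, but an open hook and nothing in its jaw): to be left alone.

How it is judged:
By the outcome, as a careful person would: the job done as asked, in the order asked, and still so for the second after the job is handed in, with the robot touching nothing.
It also fails if it takes over 38 s, if anything falls off the work surface, if the arm or the gripper's body presses on something with over 40 N, if the wrist force passes 120 N, or if a joint passes its speed limit or range.

### The arm

A 6-joint arm with a two-finger parallel gripper is mounted at the origin on the work surface. World frame = base frame: x ahead of the robot, y to its left, z up, the work surface at z = 0. Lengths are in m, angles in rad, forces in N, time in s.
With the tool pointing down it reaches from about 0.375 to 0.975 m from the base axis. Payload 3.8 kg.
Tool frame: the origin (TCP) lies on the centre line of the jaws, within the pads' length; the fingertips stand 17 mm ahead of it and the grasp point (between the pads) lies 2 mm behind it (ctrl.tip_extent is the distance from the TCP to the fingertips, in m); z points along the fingers, y is the direction in which the jaws open and shut (so a half turn about z gives the same grasp; the last joint's range is limited). The gripper opens to 88 mm and grips with 3 to 60 N. Pads are 18 mm wide; open, the fingers measure 123 mm over their backs; the gripper's body (75 mm by 187 mm) begins 45 mm behind the grasp point.
Start: joints at [-1.226, 0.264, 1.604, -0, 1.274, -0.037], TCP at [0.251, -0.626, 0.256] pointing down, gripper open.
Joint ranges: [-2.63, 2.63], [-0.94, 2.18], [0.31, 2.57], [-1.31, 4.45], [0, 2.66], [-2.55, 2.55]. Speed limits (rad/s): [2.57, 2.57, 3.14, 3.14, 3.14, 3.14].

### API

Orientations are given as [roll, pitch, yaw] about the fixed x, y, z axes, in that order (R = Rz(yaw) Ry(pitch) Rx(roll)).
In Python, from cell import telemetry, viewer, ctrl gives the robot as it stands.
- The arm moves only by the tool servo_tool, never from a script. Its argument "rows" is a list of rows, each a list of 2 entries, a list of its own where there are three numbers: the shift along the tool's x, y, z in m, then the turn about the tool's z in rad. A call has 1 to 10 rows; each row is the pose to reach, as a shift and turn from the pose commanded when the call began, along the tool's axes at that moment; what a row does not reach only later rows make up. A row lasts 1/12 s, in which the tool goes at most 41.7 mm and 7.16 degrees, less where a joint would pass 70% of its speed; a pose out of reach is approached as far as the arm can. A call with a gripper value outside its range is refused whole. "jaw" is the opening, from -1 (shut) to 1 (fully open), set as the call begins (left out, the last holds). The fingers move at their own pace and stop on an object; "grip_force" is the grip in N (left out, the last holds). Time passes only in rows, so rows that repeat a pose let the fingers close. It gives the time, the measured TCP pose, the force and the opening at its end, in the units of the state.
- telemetry.get_obs(): the state, without advancing time (a new reading comes with each control period).
- viewer.get_image(name): name is "scene" or "top"; returns a dict with "frame" (480x640x3 uint8, blue, green, red), "range_z" (480x640 float32, m along the optical axis (not along the pixel's ray), 0 where there is no reading), "mtx" (3x3 intrinsics, pixels), "position" and "attitude" of the camera in the world. Camera axes: x right, y up, looking along -z (the intrinsics and any distortion apply to the point x, -y, -z); pixel columns grow to the right and rows downward; lengths in m; the calibration is good to about 2 mm. A picture is of the moment at which its call begins.
- ctrl.close_job(): hands the job in, once; it reports no verdict.
The state is a dict: "time_s": time; "qpos": joint angles; "joint_velocities": joint speeds; "tau": joint torques, N m; "ee_pos": TCP position; "tcp_rot": TCP orientation; "wrist_force": force on the tool from outside, world axes, zero at the start; "torque": the same for the moment, N m; "opening": opening from 0.0 (shut) to 1.0 (fully open).
Only numpy, scipy, OpenCV 4.12 (cv2) and the standard library are available. Lean on these libraries where they do the work, as an engineer would, in place of code of your own. Each camera call takes 0.05 s, during which the arm holds its last target.

## Working session

There is one attempt and no reset: what is moved stays moved. The work goes in short steps, Python scripts to look and compute and a tool call to move; the robot and the scene stay as the last step left them, time stands still between calls to the robot, and variables do not carry over. Pictures are saved under pics/ and viewed, and the job is handed in when it is done.

Besides the shell and the picture viewer there is one more tool, called by a JSON object that holds its "name" and its "arguments". servo_tool: Moves the arm, as the interface text tells. Its arguments: {"type":"object","properties":{"rows":{"type":"array","items":{"type":"array"}},"jaw":{"type":"number"},"grip_force":{"type":"number"}},"required":["rows"]}

```bash
mkdir -p pics
cat > h.py <<'E'
from cell import telemetry, viewer, ctrl
import numpy as np, cv2
from scipy.spatial.transform import Rotation as R
def cloud(d):
    K=d["mtx"];z=d["range_z"];v,u=np.mgrid[:480,:640]
    p=np.stack([(u-K[0,2])/K[0,0]*z,-(v-K[1,2])/K[1,1]*z,-z],-1)
    a=np.array(d["attitude"])
    M=a if a.shape==(3,3) else R.from_euler('xyz',a).as_matrix() if a.size==3 else None
    return p@M.T+np.array(d["position"])
E
python3 - <<'E'
from h import *
o=telemetry.get_obs();print({k:np.round(v,3) for k,v in o.items()})
for n in("scene","top"):
    d=viewer.get_image(n);print(n,d["mtx"],d["position"],d["attitude"],d.keys())
    cv2.imwrite(f"pics/{n}0.png",d["frame"]);np.savez(f"{n}0.npz",**d)
E
```

```text
{'time_s': np.float64(0.0), 'qpos': array([-1.226,  0.265,  1.605, -0.   ,  1.274, -0.037]), 'joint_velocities': array([-0.   , -0.001,  0.   , -0.   , -0.001,  0.   ]), 'tau': array([ 2.0000e-03, -5.0212e+01, -3.5688e+01,  7.3000e-02,  2.9000e-02,
       -0.0000e+00]), 'ee_pos': array([ 0.251, -0.626,  0.254]), 'tcp_rot': array([-3.139, -0.   ,  0.382]), 'wrist_force': array([-0.049,  0.027,  0.233]), 'torque': array([-0.014,  0.002, -0.009]), 'opening': np.float64(1.0)}
scene [[598.70384278   0.         320.28657982]
 [  0.         598.70384278 243.44020059]
 [  0.           0.           1.        ]] [0.84441274 0.54566584 0.65089477] [0.84170349 0.02059664 2.58840334] dict_keys(['frame', 'range_z', 'mtx', 'position', 'attitude'])
top [[543.80304831   0.         324.30408881]
 [  0.         543.80304831 232.19166031]
 [  0.           0.           1.        ]] [0.35440441 0.00276126 0.82033525] [ 0.23028582  0.00370114 -1.48358901] dict_keys(['frame', 'range_z', 'mtx', 'position', 'attitude'])
```

View pics/scene0.png

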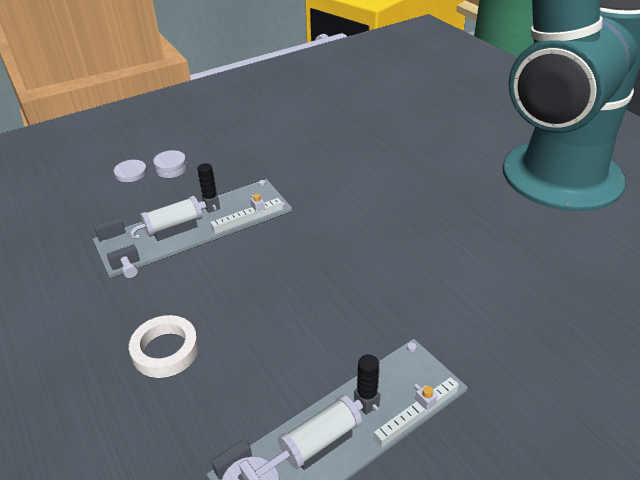

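View pics/top0.png

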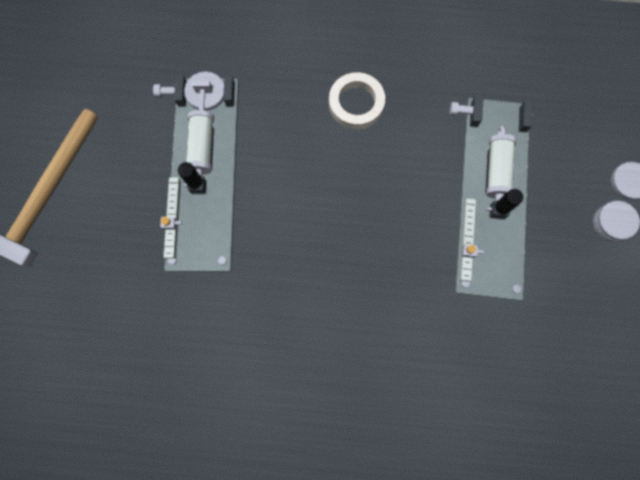

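The loaded tester is the left one in "top": disc at (204,90), grip top at (190,174), pointer at about (178,222). In "scene" it is the near one, with the grip at (368,362) and pointer at (418,388). The empty tester is the right one in "top".

Run:
```python
from h import *
for n,(u0,u1,v0,v1) in dict(top=(150,250,60,285),scene=(340,480,330,460)).items():
    d=dict(np.load(f"{n}0.npz"));P=cloud(d)
    print(n,"table",[np.round(P[v,u],3) for u,v in ([(350,300),(280,250)] if n=="top" else [(300,300),(500,300)])])
    S=P[v0:v1,u0:u1];f=d["frame"][v0:v1,u0:u1]
    m=(S[...,2]>.1)&(S[...,2]<.12); q=S[m];print("griptop",m.sum(),q.mean(0).round(4),q.min(0).round(4),q.max(0).round(4))
    m=(S[...,2]>.06)&(S[...,2]<.12); q=S[m];print("gripall",m.sum(),q.min(0).round(4),q.max(0).round(4))
    m=(f[...,2]>180)&(f[...,0]<90);q=S[m];print("orange",m.sum(),np.median(q,0).round(4))
    c=cv2.resize(d["frame"][v0:v1,u0:u1],None,fx=4 if n=="scene" else 2.6,fy=4 if n=="scene" else 2.6,interpolation=cv2.INTER_CUBIC)
    cv2.imwrite(f"pics/{n}c.png",c)
d=dict(np.load("top0.npz"));P=cloud(d)
cv2.imwrite("pics/topz.png",cv2.resize(d["frame"][160:280,150:250],None,fx=5,fy=5,interpolation=cv2.INTER_CUBIC))
# tube axis
S=P[112:165,185:215].reshape(-1,3);m=S[:,2]>.045
print("tube",m.sum(),S[m].mean(0),S[m][:,2].max());
```

```text
top table [array([ 0.445, -0.025, -0.001]), array([ 0.512,  0.088, -0.   ])]
griptop 242 [0.592  0.2184 0.1072] [0.5813 0.2075 0.1001] [0.6041 0.2298 0.1117]
gripall 430 [0.5807 0.207  0.0602] [0.6041 0.2298 0.1117]
orange 14 [0.531  0.2539 0.05  ]
scene table [array([ 0.564,  0.009, -0.   ]), array([ 0.317,  0.168, -0.   ])]
griptop 370 [0.5962 0.2234 0.1082] [0.5831 0.2102 0.1   ] [0.6065 0.234  0.1118]
gripall 813 [0.5831 0.2102 0.0601] [0.6071 0.2342 0.1118]
orange 77 [0.5333 0.2583 0.0518]
tube 1096 [0.66120998 0.22262975 0.05750335] 0.8203352506294999
```

```bash
ls pics
```

```text
scene0.png
scenec.png
top0.png
topc.png
topz.png
```

View pics/scenec.png

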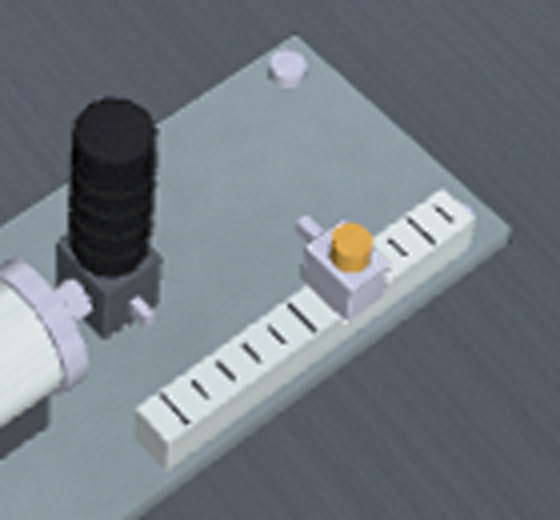

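View pics/topz.png

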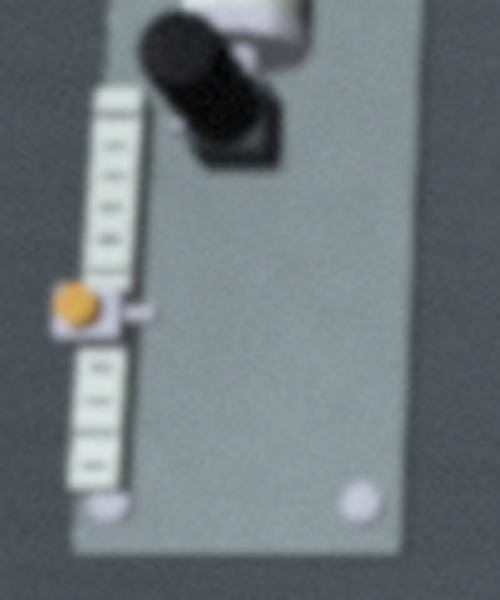

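```bash
cat > g.py <<'E'
from h import *
def ray(d,u,v,z):
    K=d["mtx"];M=R.from_euler('xyz',d["attitude"]).as_matrix()
    r=M@np.array([(u-K[0,2])/K[0,0],-(v-K[1,2])/K[1,1],-1]);p=np.array(d["position"])
    return p+r*(z-p[2])/r[2]
def circ(q):
    A=np.c_[2*q[:,:2],np.ones(len(q))];s=np.linalg.lstsq(A,(q[:,:2]**2).sum(1),rcond=None)[0]
    return s[:2],np.sqrt(s[2]+s[0]**2+s[1]**2)
E
python3 - <<'E'
from g import *
for n,tip in dict(top=(180.6,222.0),scene=(415.3,385.5)).items():
    d=dict(np.load(f"{n}0.npz"));P=cloud(d);f=d["frame"].astype(int)
    reg=(P[...,0]>.44)&(P[...,0]<.85)&(P[...,1]>.1)&(P[...,1]<.35)
    hs=P[reg][:,2];print(n,np.histogram(hs,np.arange(-.004,.125,.004))[0])
    m=reg&(P[...,2]>.005)&(P[...,2]<.02)
    print("plate z",np.median(P[m][:,2]))
    r=cv2.minAreaRect(P[m][:,:2].astype(np.float32)*1000);print("plate",r)
    g=reg&(P[...,2]>.1035)&(P[...,2]<.118);q=P[g];q=q[q[:,2]>.109];
    hull=cv2.convexHull(q[:,:2].astype(np.float32))[:,0]
    print("grip top",len(q),np.median(q[:,2]),q[:,:2].mean(0),cv2.minEnclosingCircle(hull*1000),circ(hull))
    print("orange/tip",ray(d,*tip,.038))
    t=reg&(P[...,2]>.045)&(P[...,2]<.07)&(P[...,0]>.62)&(P[...,0]<.70);q=P[t]
    # ridge fit
    b=[]
    for x in np.arange(.625,.695,.005):
        s=q[abs(q[:,0]-x)<.0025]
        if len(s)>15:
            c=np.polyfit(s[:,1],s[:,2]**1,2) ; b.append((x,-c[1]/2/c[0]))
    b=np.array(b);
    if len(b)>3: print("tube",np.polyfit(b[:,0],b[:,1],1),b.round(4).tolist())
E
```

```text
top [20595  2619  3420  4149   230   154   493  1215   271   484   244   276
   253   570   588    78    19    19    12    22    16    18    28    10
    29    15    28   116    98     0     0     0]
plate z 0.008309098175144025
plate ((625.1588134765625, 236.8497314453125), (319.74127197265625, 130.06558227539062), 5.2068023681640625)
grip top 39 0.10966495454131986 [0.59351131 0.21993312] ((592.851806640625, 219.2704315185547), 10.516595840454102) (array([0.59285039, 0.21926473]), np.float64(0.009913079461710174))
orange/tip [0.53395338 0.23567919 0.038     ]
tube [0.09344017 0.16370823] [[0.625, 0.2218], [0.63, 0.2229], [0.635, 0.2232], [0.64, 0.2234], [0.645, 0.2239], [0.65, 0.2246], [0.655, 0.2248], [0.66, 0.2251], [0.665, 0.2261], [0.67, 0.2263], [0.675, 0.2273], [0.68, 0.227], [0.685, 0.2276], [0.69, 0.228]]
scene [13005 11405   575  7844   534   252   293  1386   480   516   482   624
   466   633  1416   374    32    53    42    47    46    33    53    45
    37    55    44    58   268     0     0     0]
plate z 0.00996020613496551
plate ((627.8173828125, 224.2061767578125), (320.884765625, 101.91847229003906), 4.599055290222168)
grip top 208 0.10982167639655227 [0.59445873 0.22192934] ((594.57666015625, 221.90232849121094), 11.649019241333008) (array([0.59467979, 0.22180439]), np.float64(0.01094879534600041))
orange/tip [0.53370111 0.23726935 0.038     ]
tube [0.08736459 0.16901475] [[0.625, 0.2232], [0.63, 0.2242], [0.635, 0.2246], [0.64, 0.2251], [0.645, 0.2253], [0.65, 0.2258], [0.655, 0.2263], [0.66, 0.2269], [0.665, 0.227], [0.67, 0.2275], [0.675, 0.228], [0.68, 0.2284], [0.685, 0.2288], [0.69, 0.2293]]
```

```bash
cat >> g.py <<'E'
def to(p,yaw):
    o=telemetry.get_obs();M=R.from_euler('xyz',o["tcp_rot"]).as_matrix()
    print("t",o["time_s"],"ee",np.round(o["ee_pos"],4),np.round(o["tcp_rot"],4),"F",np.round(o["wrist_force"],2),"open",round(float(o["opening"]),3))
    dy=yaw-o["tcp_rot"][2];print("shift",np.round(M.T@(np.array(p)-o["ee_pos"]),4),"turn",round(-dy,4))
E
python3 -c "
from g import *
to([.594,.221,.254],1.659)"
```

```text
t 0.1 ee [ 0.2513 -0.6258  0.2545] [-3.1396e+00 -1.0000e-04  3.8180e-01] F [0.87 0.25 0.46] open 0.999
shift [ 0.6336 -0.6582  0.0019] turn -1.2772
```

{"name": "servo_tool", "arguments": {"rows": [[[0.02,-0.02,0],-0.1],[[0.05,-0.05,0],-0.2],[[0.08,-0.08,0],-0.3],[[0.108,-0.112,0],-0.4],[[0.136,-0.141,0],-0.5],[[0.164,-0.17,0],-0.6],[[0.192,-0.2,0],-0.7],[[0.22,-0.228,0],-0.8],[[0.248,-0.258,0],-0.9],[[0.276,-0.287,0],-1.0]]}}

```text
time_s: 0.93
ee_pos: [0.4006, -0.2551, 0.2554]
tcp_rot: [-3.141, -0.0, 1.386]
wrist_force: [0.8, 0.5, -0.2]
opening: 0.997
```

```bash
python3 -c "
from g import *
to([.594,.221,.22],1.659)"
```

```text
t 0.9333 ee [ 0.4006 -0.2551  0.2554] [-3.1413e+00 -3.0000e-04  1.3863e+00] F [ 0.81  0.52 -0.22] open 0.997
shift [0.5035 0.1027 0.0355] turn -0.2727
```

{"name": "servo_tool", "arguments": {"rows": [[[0.035,0.007,0],-0.03],[[0.07,0.014,0],-0.06],[[0.105,0.021,0],-0.09],[[0.14,0.028,0],-0.12],[[0.175,0.035,0],-0.15],[[0.21,0.042,0],-0.18],[[0.245,0.049,0],-0.21],[[0.28,0.056,0],-0.24],[[0.315,0.063,0],-0.26],[[0.34,0.07,0],-0.265]]}}

```text
time_s: 1.77
ee_pos: [0.5334, 0.0664, 0.2553]
tcp_rot: [-3.141, -0.001, 1.649]
wrist_force: [0.4, -0.7, -0.5]
opening: 0.998
```

```bash
python3 -c "
from g import *
to([.594,.221,.22],1.659)"
```

```text
t 1.7667 ee [0.5334 0.0664 0.2553] [-3.1411e+00 -8.0000e-04  1.6491e+00] F [ 0.4  -0.73 -0.54] open 0.998
shift [0.1494 0.0725 0.0354] turn -0.0099
```

{"name": "servo_tool", "arguments": {"rows": [[[0.03,0.015,0.01],0],[[0.06,0.03,0.02],-0.01],[[0.09,0.045,0.03],-0.01],[[0.12,0.06,0.035],-0.01],[[0.14,0.07,0.035],-0.01],[[0.147,0.072,0.035],-0.01],[[0.147,0.072,0.035],-0.01],[[0.147,0.072,0.035],-0.01],[[0.147,0.072,0.035],-0.01]]}}

```text
time_s: 2.52
ee_pos: [0.5935, 0.2143, 0.2207]
tcp_rot: [-3.141, 0.001, 1.656]
wrist_force: [0.1, -0.6, 0.7]
opening: 1.003
```

```bash
python3 -c "
from g import *
to([.594,.221,.083],1.659)"
```

```text
t 2.5167 ee [0.5935 0.2143 0.2207] [-3.1411e+00  7.0000e-04  1.6561e+00] F [ 0.08 -0.59  0.74] open 1.003
shift [0.0067 0.0011 0.1377] turn -0.0029
```

{"name": "servo_tool", "arguments": {"rows": [[[0.003,0.0,0.02],0],[[0.006,0.001,0.045],0],[[0.007,0.001,0.07],0],[[0.007,0.001,0.09],0],[[0.007,0.001,0.11],0],[[0.007,0.001,0.125],0],[[0.007,0.001,0.135],0],[[0.007,0.001,0.135],0],[[0.007,0.001,0.135],0]]}}

```text
time_s: 3.27
ee_pos: [0.5942, 0.2217, 0.0859]
tcp_rot: [-3.141, 0.0, 1.656]
wrist_force: [0.1, 0.1, 0.0]
opening: 1.002
```

Run:
```python
from g import *
to([.594,.221,.086],1.659)
d=viewer.get_image("scene");cv2.imwrite("pics/s1.png",d["frame"])
```

```text
t 3.2667 ee [0.5942 0.2217 0.0859] [-3.1411e+00  2.0000e-04  1.6557e+00] F [0.15 0.14 0.03] open 1.002
shift [-0.0007 -0.0002 -0.0001] turn -0.0033
```

View pics/s1.png

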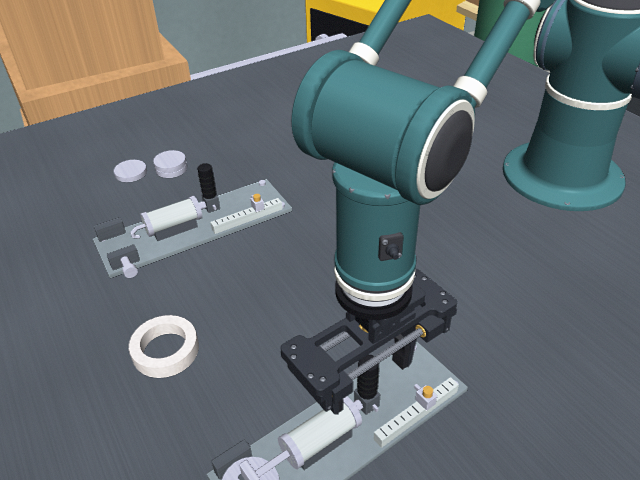

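The grip at (368,380) stands between the open fingers, which are clear of the tube and the scale bar. Closing now.

{"name": "servo_tool", "arguments": {"rows": [[[0,0,0],0],[[0,0,0],0],[[0,0,0],0],[[0,0,0],0],[[0,0,0],0],[[0,0,0],0],[[0,0,0],0],[[0,0,0],0]], "jaw": -1, "grip_force": 25}}

```text
time_s: 3.98
ee_pos: [0.5943, 0.2227, 0.0856]
tcp_rot: [-3.141, 0.0, 1.657]
wrist_force: [-0.0, 0.8, -0.3]
opening: 0.419
```

Run:
```python
from g import *
to([.594,.221,.086],1.659)
d=viewer.get_image("scene");cv2.imwrite("pics/s2.png",d["frame"])
```

```text
t 3.9833 ee [0.5943 0.2227 0.0856] [-3.1414  0.      1.6569] F [-0.02  0.81 -0.26] open 0.419
shift [-0.0017 -0.0004 -0.0004] turn -0.0021
```

Still closing (0.42); wait more.

{"name": "servo_tool", "arguments": {"rows": [[[0,0,0],0],[[0,0,0],0],[[0,0,0],0],[[0,0,0],0],[[0,0,0],0],[[0,0,0],0]]}}

```text
time_s: 4.53
ee_pos: [0.5946, 0.2227, 0.0856]
tcp_rot: [3.141, -0.0, 1.657]
wrist_force: [2.5, 1.2, -2.3]
opening: 0.264
```

Run:
```python
from g import *
to([.594,.221,.086],1.659)
d=viewer.get_image("scene");cv2.imwrite("pics/s3.png",d["frame"][250:480,250:550]);P=cloud(d)
```

```text
t 4.5333 ee [0.5946 0.2227 0.0856] [ 3.1410e+00 -1.0000e-04  1.6568e+00] F [ 2.55  1.16 -2.34] open 0.264
shift [-0.0017 -0.0008 -0.0004] turn -0.0022
```

View pics/s3.png

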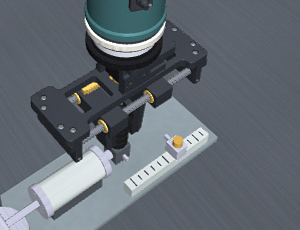

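{"name": "servo_tool", "arguments": {"rows": [[[0,-0.003,0],0],[[0,-0.008,0],0],[[0,-0.013,0],0],[[0,-0.018,0],0],[[0,-0.023,0],0],[[0,-0.028,0],0],[[0,-0.033,0],0],[[0,-0.038,0],0],[[0,-0.043,0],0],[[0,-0.047,0],0]]}}

```text
time_s: 5.42
ee_pos: [0.5476, 0.2186, 0.0857]
tcp_rot: [3.14, -0.0, 1.657]
wrist_force: [7.5, 0.3, -7.0]
opening: 0.265
```

{"name": "servo_tool", "arguments": {"rows": [[[0,-0.002,0],0],[[0,-0.004,0],0],[[0,-0.005,0],0],[[0,-0.005,0],0],[[0,-0.005,0],0]]}}

```text
time_s: 5.83
ee_pos: [0.5429, 0.2182, 0.0857]
tcp_rot: [3.14, -0.0, 1.657]
wrist_force: [6.8, 1.3, -6.0]
opening: 0.264
```

Run:
```python
from g import *
to([.5946-.0583*.9961,.2227-.0583*.088,.086],1.659)
for n in("scene","top"):
    d=viewer.get_image(n);np.savez(f"{n}1.npz",**d)
    f=d["frame"]
    c=f[340:440,370:490] if n=="scene" else f[150:270,140:250]
    cv2.imwrite(f"pics/{n}_p1.png",cv2.resize(c,None,fx=5,fy=5,interpolation=cv2.INTER_CUBIC))
```

```text
t 5.8333 ee [0.5429 0.2182 0.0857] [ 3.1397e+00 -1.0000e-04  1.6570e+00] F [ 6.84  1.25 -5.96] open 0.264
shift [-0.0001 -0.0064 -0.0003] turn -0.002
```

View pics/scene_p1.png

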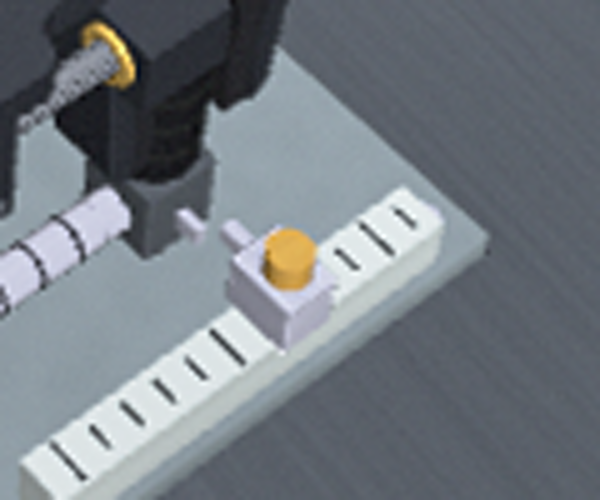

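View pics/top_p1.png

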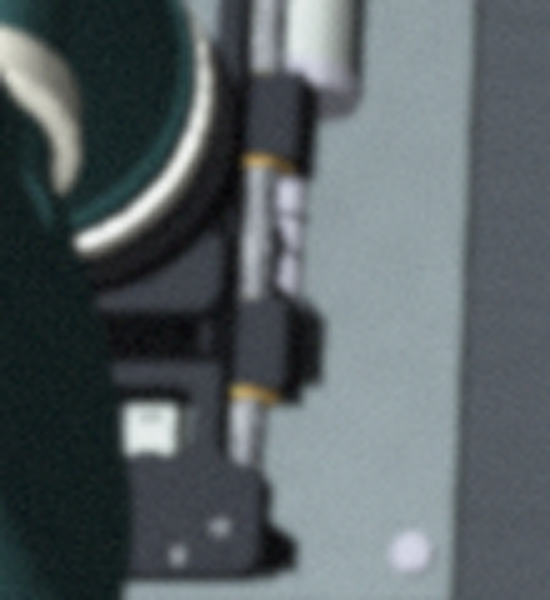

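Run:
```python
from g import *
d=dict(np.load("scene1.npz"));P=cloud(d)
c=np.array([np.cos(.088),np.sin(.088)]);s=np.array([-c[1],c[0]])
f=lambda zx,zy:((zx+.5)/5-.5+370,(zy+.5)/5-.5+340)
for n,z in dict(tip=(226,229),tipbase=(246,244),pinroot=(180,215),pinend=(203,236),pinc=(190,224)).items():
    u,v=f(*z);
    for p in (ray(d,u,v,.038),):
        print(n,(u,v),p.round(4),"g",(p[:2]@c).round(4),(p[:2]@s).round(4),"depthpt",P[round(v),round(u)].round(4))
cv2.imwrite("pics/z2.png",cv2.resize(d["frame"][370:405,390:440],None,fx=14,fy=14,interpolation=cv2.INTER_NEAREST))
```

```text
tip (414.8, 385.4) [0.5341 0.2368 0.038 ] g 0.5529 0.189 depthpt [0.5352 0.2381 0.0412]
tipbase (418.8, 388.4) [0.5327 0.2428 0.038 ] g 0.552 0.195 depthpt [0.534  0.2442 0.0415]
pinroot (405.6, 382.6) [0.541  0.2277 0.038 ] g 0.5589 0.1792 depthpt [0.5425 0.23   0.0411]
pinend (410.2, 386.8) [0.54   0.2354 0.038 ] g 0.5586 0.1871 depthpt [0.5404 0.2355 0.038 ]
pinc (407.6, 384.4) [0.5406 0.231  0.038 ] g 0.5588 0.1826 depthpt [0.5419 0.233  0.0423]
```

View pics/z2.png

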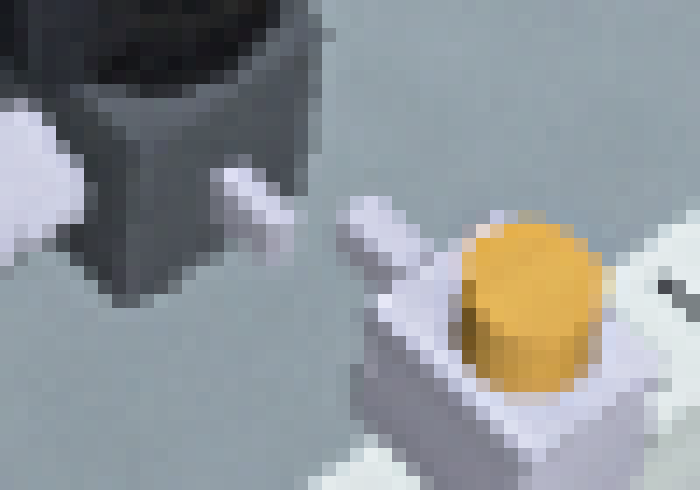

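Run:
```python
from g import *
d=dict(np.load("scene1.npz"));P=cloud(d);f=d["frame"].astype(int)
c=np.array([np.cos(.088),np.sin(.088)]);s=np.array([-c[1],c[0]])
w=f[...,0]-f[...,1] # lilac: blue>green
for n,(u0,u1,v0,v1) in dict(pin=(405,412,381,390),ptr=(414,419,383,390)).items():
    print(n);print(w[v0:v1,u0:u1]);
    m=w[v0:v1,u0:u1]>12;vv,uu=np.nonzero(m);p=ray(d,uu.mean()+u0,vv.mean()+v0,.038)
    print((uu.mean()+u0,vv.mean()+v0),"g",p[:2]@c,p[:2]@s)
    q=P[v0:v1,u0:u1][m];print("depth g",np.median(q[:,:2]@c),np.median(q[:,2]))
```

```text
pin
[[ 7 10 12  5  7  7  7]
 [16 21 25 16  8  6  7]
 [11 20 20 24 14  6  7]
 [11 15 19 19 22 14  8]
 [ 9 13 13 21 20 23 13]
 [ 7 13 13 11 15 16  8]
 [ 6  7  9 13 16 16 10]
 [ 7  9  9 11 17 11  7]
 [ 8 10  8 10 11  8 12]]
(np.float64(407.962962962963), np.float64(384.55555555555554)) g 0.5585727087933702 0.18305552888763998
depth g 0.5596325575233921 0.03971089129036254
ptr
[[ 8  7  9  8  9]
 [10 19 21 20  8]
 [17 20 19 22 19]
 [13 21 20 20 20]
 [11 14 21 19 20]
 [11 11 13 17 21]
 [ 8  8 11 12 15]]
(np.float64(416.3333333333333), np.float64(386.0952380952381)) g 0.5520923430994862 0.19082716107249342
depth g 0.553606485768808 0.04039045983405842
```

{"name": "servo_tool", "arguments": {"rows": [[[0,-0.002,0],0],[[0,-0.004,0],0],[[0,-0.0055,0],0],[[0,-0.0063,0],0],[[0,-0.0063,0],0],[[0,-0.0063,0],0]]}}

```text
time_s: 6.43
ee_pos: [0.5368, 0.2177, 0.0857]
tcp_rot: [3.139, -0.0, 1.657]
wrist_force: [7.4, 0.8, -8.1]
opening: 0.262
```

Run:
```python
from g import *
to([.5946-.0583*.9961,.2227-.0583*.088,.086],1.659)
d=viewer.get_image("scene");np.savez("scene2.npz",**d);f=d["frame"].astype(int)
c=np.array([np.cos(.088),np.sin(.088)]);s=np.array([-c[1],c[0]])
w=f[...,0]-f[...,1]
print(w[379:392,406:422])
cv2.imwrite("pics/z3.png",cv2.resize(d["frame"][370:405,390:440],None,fx=14,fy=14,interpolation=cv2.INTER_NEAREST))
d0=dict(np.load("scene0.npz"));f0=d0["frame"].astype(int);print((f0[...,0]-f0[...,1])[400:413,368:382])
```

```text
t 6.4333 ee [0.5368 0.2177 0.0857] [ 3.1393e+00 -2.0000e-04  1.6570e+00] F [ 7.37  0.75 -8.08] open 0.262
shift [-0.0001 -0.0003 -0.0003] turn -0.002
[[ 6  6  5 11 18 21  5  5  6  8  8  7  8  8 10  8]
 [ 4  5  9 18 21 24 19  6  4 10 10  9  9  9  8  7]
 [ 4  8  7 14 18 19 21 19  7  9  8  8  7  9  8  9]
 [ 7  4  7 12 14 18 19 20 19  6  7  7  8  9  9  9]
 [ 5  7  9  9 12 12 16 21 17  8  8  8  8  9 10  8]
 [ 7  8  6  9  8 12 12 17 19 18 22 20  7  9 10  8]
 [ 7  7  6  8 10 11 13 16 19 21 20 21 20  9  7  7]
 [ 8  8  9  9 10  7 10 12 14 20 20 20 19 21  9  9]
 [ 7  7  8  8  9  9  7  8 11 14 19 20 19 20 20 11]
 [ 8 10  9  9 10  9  7  9 11 12 13 18 20 22 18 23]
 [ 8  9  9 10  9 10  8  6  7  9 13 13 14 21 18 22]
 [ 9  8  8  9  9  9  9  7  8  8 10 15 21 21 21 25]
 [10  7  8  7  9  9  7  9  8  7 14 15 21 19 23 24]]
[[ 7  9  9  9  8  6  6  5  6  7  7  8  8  7]
 [ 9  7  6  6  6  5  5  6  6  7  5  4 10  8]
 [ 6  5  6  6  7  6  7  6  6  6  5  5  8 11]
 [ 6  6  6  5  7  8  7  8  6  8  6  6  7 10]
 [ 5  7  4  6  6 11 19 10  6  7  5  5  9  7]
 [ 5  5  6  6 14 25 23 22 10  5  6  6  8  8]
 [ 5  7  6  6 10 18 23 22 23 10  4  9  9 10]
 [ 5  5  5  5 10 12 19 23 21 17  7  8  7  7]
 [ 6  8  8  7 10 12 13 18 23 24 12  6  8  8]
 [ 6  6  6  5  7  9 11 12 16 16 11  9  9  8]
 [ 5  6  5  7  6  7  9 11 16 14 10  7  7  8]
 [ 5  8  7  6  6  8  8 10 15 11  7  8  7  8]
 [ 6  7  7  8  7  7  6  9  9  7 10  8  9  8]]
```

View pics/z3.png

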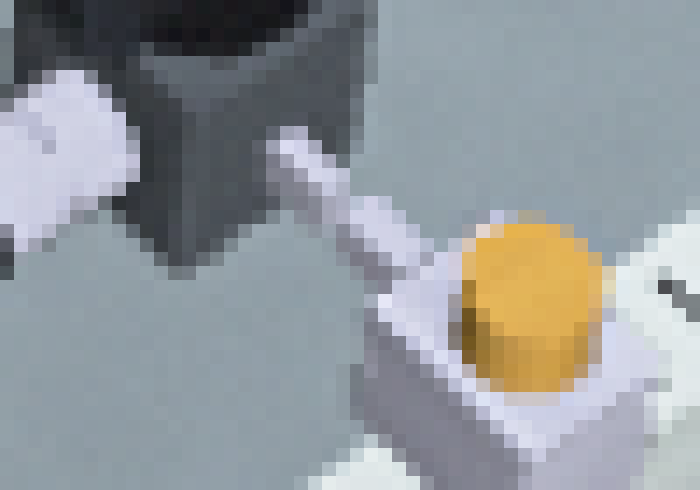

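Pin on the grip's carriage (412,382) and the pointer (417,387) now line up along one line, maybe 0.5 mm short. I nudge it 0.5 mm and hold for over two seconds.

{"name": "servo_tool", "arguments": {"rows": [[[0,-0.0005,0],0],[[0,-0.0005,0],0],[[0,-0.0005,0],0],[[0,-0.0005,0],0],[[0,-0.0005,0],0],[[0,-0.0005,0],0],[[0,-0.0005,0],0],[[0,-0.0005,0],0],[[0,-0.0005,0],0],[[0,-0.0005,0],0]]}}

```text
time_s: 7.32
ee_pos: [0.5365, 0.2177, 0.0857]
tcp_rot: [3.139, -0.0, 1.657]
wrist_force: [7.1, 0.9, -7.6]
opening: 0.263
```

{"name": "servo_tool", "arguments": {"rows": [[[0,0,0],0],[[0,0,0],0],[[0,0,0],0],[[0,0,0],0],[[0,0,0],0],[[0,0,0],0],[[0,0,0],0],[[0,0,0],0],[[0,0,0],0],[[0,0,0],0]]}}

```text
time_s: 8.15
ee_pos: [0.5365, 0.2177, 0.0857]
tcp_rot: [3.139, -0.0, 1.657]
wrist_force: [7.6, 0.6, -7.8]
opening: 0.262
```

{"name": "servo_tool", "arguments": {"rows": [[[0,0,0],0],[[0,0,0],0],[[0,0,0],0],[[0,0,0],0],[[0,0,0],0],[[0,0,0],0],[[0,0,0],0]]}}

```text
time_s: 8.73
ee_pos: [0.5365, 0.2177, 0.0857]
tcp_rot: [3.139, -0.0, 1.657]
wrist_force: [7.9, 1.1, -6.9]
opening: 0.263
```

Run:
```python
from g import *
to([.5946,.2227,.0857],1.657)
d=viewer.get_image("scene")
cv2.imwrite("pics/z4.png",cv2.resize(d["frame"][370:405,390:440],None,fx=14,fy=14,interpolation=cv2.INTER_NEAREST))
```

```text
t 8.7333 ee [0.5365 0.2177 0.0857] [ 3.1391e+00 -2.0000e-04  1.6570e+00] F [ 7.88  1.11 -6.92] open 0.263
shift [0.     0.0583 0.0001] turn 0.0
```

View pics/z4.png

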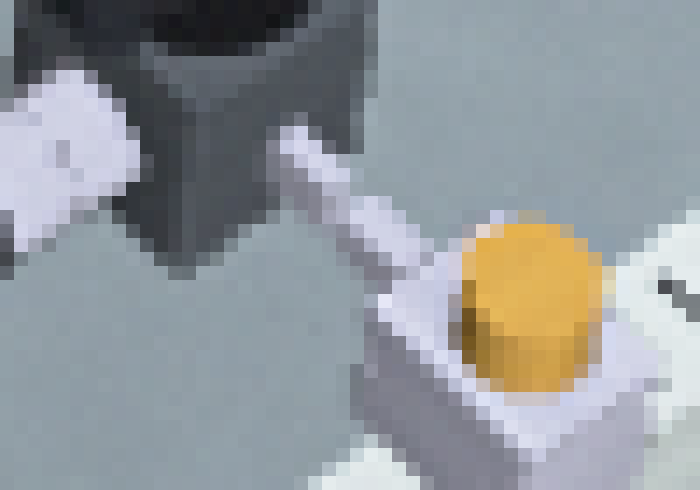

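The pin and pointer are in line, held from 6.43 to 8.78 s. Now easing back at about 40 mm/s.

{"name": "servo_tool", "arguments": {"rows": [[[0,0.002,0],0],[[0,0.005,0],0],[[0,0.008,0],0],[[0,0.011,0],0],[[0,0.014,0],0],[[0,0.017,0],0],[[0,0.02,0],0],[[0,0.023,0],0],[[0,0.026,0],0],[[0,0.029,0],0]]}}

```text
time_s: 9.62
ee_pos: [0.5646, 0.2201, 0.0857]
tcp_rot: [3.141, -0.0, 1.657]
wrist_force: [5.3, 0.6, -5.5]
opening: 0.267
```

{"name": "servo_tool", "arguments": {"rows": [[[0,0.003,0],0],[[0,0.006,0],0],[[0,0.009,0],0],[[0,0.012,0],0],[[0,0.015,0],0],[[0,0.018,0],0],[[0,0.021,0],0],[[0,0.0235,0],0],[[0,0.025,0],0],[[0,0.026,0],0]]}}

```text
time_s: 10.45
ee_pos: [0.5906, 0.2224, 0.0856]
tcp_rot: [-3.141, 0.0, 1.657]
wrist_force: [1.7, -0.1, -3.0]
opening: 0.265
```

{"name": "servo_tool", "arguments": {"rows": [[[0,0.001,0],0],[[0,0.002,0],0],[[0,0.003,0],0],[[0,0.0038,0],0],[[0,0.0038,0],0],[[0,0.0038,0],0]]}}

```text
time_s: 10.95
ee_pos: [0.5944, 0.2227, 0.0857]
tcp_rot: [3.142, -0.0, 1.657]
wrist_force: [1.7, 0.7, -2.5]
opening: 0.264
```

Run:
```python
from g import *
to([.5946,.2227,.0857],1.657)
d=viewer.get_image("scene");f=d["frame"].astype(int);print((f[...,0]-f[...,1])[400:413,368:382])
```

```text
t 10.95 ee [0.5944 0.2227 0.0857] [ 3.1415 -0.      1.6568] F [ 1.67  0.67 -2.49] open 0.264
shift [-0.      0.0002 -0.    ] turn -0.0002
[[ 8  9  9  8  6  8  5  5  7  6  8  7  7  7]
 [ 9 10  7  6  6  5  6  6  6  6  7  7  6  9]
 [ 8  6  5  7  5  7  7  7  5  7  6  6  7  9]
 [ 6  6  6  7  6  8  8  6  7  6  7  6  7 10]
 [ 6  5  7  7  8 11 20 15  8  6  7  7  7  7]
 [ 6  5  4  6 10 20 22 25 13  7  6  6 10  8]
 [ 6  6  7  5  9 13 18 20 21 14  7  7  9 10]
 [ 5  7  4  5 11 13 14 20 20 20 14  9  8  7]
 [ 6  8  7  7  7 12 12 14 21 22 18  8  7  8]
 [ 5  6  6  6  7  8 12 13 15 16 15  7  9  8]
 [ 7  6  6  6  6  7  8 12 14 17 13  7  7  8]
 [ 7  7  8  7  6  9  7  8 12 11  8  7  7  9]
 [ 7  7  6  8  7  8  9  8  7  7  8  9  9  9]]
```

Still about half a pixel out, with the spring force on the tool; easing on until the stop takes it.

{"name": "servo_tool", "arguments": {"rows": [[[0,0.0003,0],0],[[0,0.0006,0],0],[[0,0.0008,0],0],[[0,0.0008,0],0],[[0,0.0008,0],0]]}}

```text
time_s: 11.42
ee_pos: [0.5949, 0.2228, 0.0857]
tcp_rot: [-3.141, 0.0, 1.657]
wrist_force: [1.0, 0.9, -2.2]
opening: 0.263
```

{"name": "servo_tool", "arguments": {"rows": [[[0,0.0003,0],0],[[0,0.0006,0],0],[[0,0.0008,0],0],[[0,0.0008,0],0],[[0,0.0008,0],0]]}}

```text
time_s: 11.83
ee_pos: [0.595, 0.2227, 0.0856]
tcp_rot: [-3.14, 0.0, 1.657]
wrist_force: [-5.1, 0.4, 2.1]
opening: 0.26
```

The stop is reached (force reversed to -5 N). Opening.

{"name": "servo_tool", "arguments": {"rows": [[[0,0,0],0],[[0,0,0],0],[[0,0,0],0],[[0,0,0],0],[[0,0,0],0],[[0,0,0],0],[[0,0,0],0],[[0,0,0],0],[[0,0,0],0],[[0,0,0],0]], "jaw": 1}}

```text
time_s: 12.67
ee_pos: [0.596, 0.2228, 0.0857]
tcp_rot: [3.142, -0.0, 1.657]
wrist_force: [0.6, -0.2, -0.4]
opening: 0.988
```

{"name": "servo_tool", "arguments": {"rows": [[[0,0,0],0],[[0,0,-0.01],0],[[0,0,-0.025],0],[[0,0,-0.045],0],[[0,0,-0.07],0],[[0,0,-0.095],0],[[0,0,-0.12],0],[[0,0,-0.14],0],[[0,0,-0.15],0],[[0,0,-0.15],0]]}}

```text
time_s: 13.5
ee_pos: [0.5977, 0.2234, 0.2399]
tcp_rot: [3.135, -0.002, 1.657]
wrist_force: [0.9, -0.0, -0.1]
opening: 1.007
```

{"name": "servo_tool", "arguments": {"rows": [[[0,0,0],0],[[0,0,0],0],[[0,0,0],0]]}}

```text
time_s: 13.75
ee_pos: [0.5948, 0.2224, 0.2335]
tcp_rot: [-3.138, 0.001, 1.657]
wrist_force: [-0.0, -0.0, -0.9]
opening: 1.001
```

Run:
```python
from g import *
to([.5946,.2227,.0857],1.657)
d=viewer.get_image("scene");f=d["frame"].astype(int);print((f[...,0]-f[...,1])[403:413,368:382])
cv2.imwrite("pics/s9.png",d["frame"])
P=cloud(d);P0=cloud(dict(np.load("scene0.npz")))
for Q in(P0,P):
    m=(Q[...,0]>.55)&(Q[...,0]<.63)&(Q[...,1]>.19)&(Q[...,1]<.25)&(Q[...,2]>.065)&(Q[...,2]<.115);print("grip",m.sum(),np.median(Q[m],0))
    m=(Q[...,0]>.4)&(Q[...,0]<.7)&(Q[...,1]<-.1)&(Q[...,1]>-.45)&(Q[...,2]>.07)&(Q[...,2]<.115);print("spare",m.sum(),np.median(Q[m],0))
```

```text
t 13.75 ee [0.5948 0.2224 0.2335] [-3.1381e+00  9.0000e-04  1.6568e+00] F [-0.04 -0.01 -0.91] open 1.001
shift [0.0004 0.0003 0.1478] turn -0.0002
[[ 6  7  8  5  6  7  7  8  7  6  7  6  7  9]
 [ 6  7  5  7  8 11 19  9  7  6  5  6 10  8]
 [ 5  6  6  7 15 20 19 24 11  6  6  7  9  9]
 [ 7  6  6  6 11 20 19 18 23  6  6  6  9 10]
 [ 5  5  6  6  9 15 20 17 20 18  7 10  7  7]
 [ 7  8  9  6 10 13 14 20 19 21 15  7  9  7]
 [ 6  8  7  6  7  8 13 14 18 15 13  8  7  8]
 [ 3  6  7  7  5  8 10 13 17 16 11  9  8  8]
 [ 7  7  7  8  6  9  9 11 17 13  7  8  8  9]
 [ 7  4  6  8  8  7  7 10 10  7  9  9 10  9]]
grip 772 [0.59900016 0.22738635 0.09878626]
spare 387 [ 0.59657888 -0.22553762  0.09552825]
grip 767 [0.59891709 0.22733508 0.09856759]
spare 389 [ 0.59665543 -0.22564056  0.09560173]
```

View pics/s9.png

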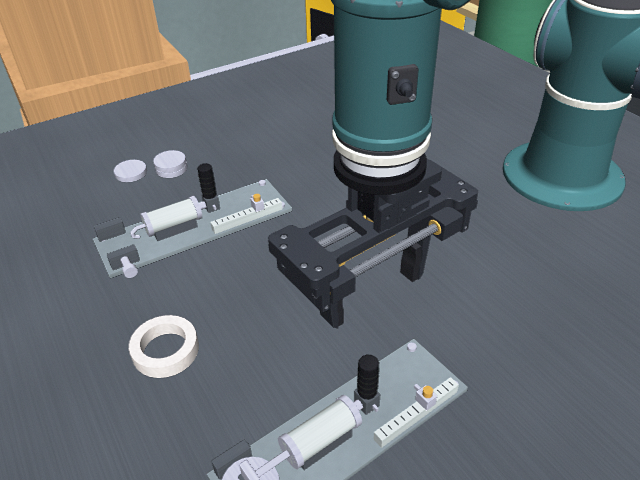

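The grip is back home at (368,375), the gripper is open and clear above it, and the spare tester is unchanged. I'm handing the job in.

```bash
python3 -c "
from cell import ctrl
print(ctrl.close_job())"
```

```text
the job is handed in; nothing more can be done
None
```

I drew the loaded tester's grip out about 58–59 mm to the pointer, held it there for about 2.3 s, eased it back onto its stop and released it. The job was handed in at about 14 s of the 38 s allowed.

- **At the mark:** in the scene camera the pin on the grip's carriage lined up with the pointer, to within about 0.5 mm by eye. I made a 0.5 mm nudge at the start of the hold.
- **Return:** the spring force on the tool fell smoothly from about 8 N to 1 N, then reversed to about -5 N once the grip reached its stop. Only then did I open the jaws.
- **Final check:** the loaded grip is within 0.1 mm of its starting position in the image. The spare tester's grip is also unchanged to 0.1 mm. The gripper is open about 150 mm above, touching nothing.
- **Disagreement:** the two cameras differed by about 2 mm on the draw distance (57.3 mm against 59.4 mm). I used the mean of the two and set the final position by the pin and pointer in the scene camera. The arm hid them from the top camera.

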